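# Unfold the stand's hook and hang the loop board

### The job

Swing the folded hook of the wooden stand out until it points straight out from its panel. Then take the serving board with the handle opening out of the rack and hang it on the hook by that opening, so that it hangs upright and still behind the hook's upturned end. Leave the plain board in the rack and the jars where they are.

Things in the scene. Friction and masses are not known exactly. Their poses are not given: they have to be found in the camera images.
- stand: Fixed stand on the worktop: dark steel base 130 (x) x 180 (y) x 16 mm, carrying an upright wooden panel 170 mm wide (along y) and 16 mm thick whose front face lies at x = +22 mm and whose top is at z = 196 mm. The steel hook is hinged in a small clevis (its ears reach z = 204 mm) on the front of the panel, 50 mm to the -y side of the middle. Origin: centre of the base's underside; its -x axis points out of the panel's front, +y along the panel, z up.
- hook (a joint): Angle of the hook about its vertical hinge (rad). 0: folded flat along the panel, pointing to the stand's +y. It grows as the hook swings out and stops at 1.571, where the hook points straight out of the panel (the stand's -x). Stiff hinge: it stays where it is left and takes about 0.15 N m (1.5 N at the tip) to turn.
- hook_hinge (a point): On the hook's hinge axis, at the height of the middle of the hook's arm (190 mm above the worktop). Turns with the hook: its y axis runs along the arm to the tip, z is up. The arm is a round steel bar of 12 mm diameter, level, 105 mm long from the hinge axis to the middle of the upturned end; its top is 6 mm above this point. Folded, it lies 12 mm clear of the panel.
- hook_tip (a point): The top of the hook's upturned end: a 12 mm round upright pin with a rounded top, which rises 26 mm above the top of the arm; this point is 105 mm from the hinge axis, 32 mm above hook_hinge and 26 mm above the panel's top edge, so the pin can be pinched from above or pushed from behind over the panel.
- rack: Fixed wooden rack, base 150 (x) x 130 (y) x 12 mm, with two parallel slots along its y, at x = -40 and +40 mm, each 16 mm wide, between cheeks 110 mm long that reach z = 40 mm. The boards stand upright in the slots on z = 12 mm; which slot holds which board varies. Origin: centre of the underside.
- loop_board: The board to hang: pale wood, 12 mm thick (x) x 110 mm wide (y) x 190 mm high (z), 0.11 to 0.23 kg, standing upright in the rack. Near its top is a rectangular handle opening through its thickness, 70 mm wide and 62 mm high (z = 98 to 160 mm); above it a top bar 30 mm high (z = 160 to 190 mm). Front and back are alike. Origin: centre of the bottom edge; z points to the top bar.
- loop_underside (a point): On the loop board: middle of the underside of the top bar (upper edge of the handle opening), 160 mm above the board's bottom edge and 30 mm below its top. Axes as the board's. This is the place that rests on the hook's arm.
- plain_board: Bystander: pale wooden board without any opening, 12 x 110 x 150 mm high, upright in the other slot of the rack, to be left alone. Origin: centre of the bottom edge.
- berry_jar: Bystander: glass jar of red jam with a red lid, 60 mm across, 75 mm high, loose on the worktop. Origin: centre of the underside.
- peach_jar: Bystander: glass jar of yellow-orange jam with a red lid, 59 mm across, 75 mm high, loose on the worktop. Origin: centre of the underside.
Things that resemble listed ones, but are neither listed nor needed, are in the scene too. Leave any green look-alike of the loop_board alone.

How it is judged:
By the outcome, as a careful person would: the job done as asked, in the order asked, and still so for the second after the job is handed in, with the robot touching nothing.
It also fails if it takes over 64 s, if anything falls off the work surface, if the arm or the gripper's body presses on something with over 40 N, if the wrist force passes 120 N, or if a joint passes its speed limit or range.

### The arm

A 6-joint arm with a two-finger parallel gripper is mounted at the origin on a cart in front of the work surface, level with it; the furniture and walls round the work are solid. World frame = base frame: x ahead of the robot, y to its left, z up, the work surface at z = 0. Lengths are in mm, angles in rad, forces in N, time in s.
With the tool pointing down it reaches from about 375 to 975 mm from the base axis. Payload 3.8 kg.
Tool frame: the origin (TCP) lies at the very end of the fingers, on their centre line; the grasp point (between the pads) lies 19 mm behind it (robot.hold_point_z is the distance from the TCP to the grasp point, in mm); x points along the fingers, y is the direction in which the jaws open and shut, and the axes are right-handed (so a half turn about x gives the same grasp; the last joint's range is limited). The gripper opens to 88 mm and grips with 3 to 60 N. Pads are 18 mm wide; open, the fingers measure 123 mm over their backs; the gripper's body (75 mm by 187 mm) begins 45 mm behind the grasp point.
Start: joints at [1.246, 0.264, 1.604, -0, 1.274, -0.037], TCP at [191.592, 647.233, 238.706] pointing down, gripper open.
Joint ranges: [-2.63, 2.63], [-0.94, 2.18], [0.31, 2.57], [-1.31, 4.45], [0, 2.66], [-2.55, 2.55]. Speed limits (rad/s): [2.57, 2.57, 3.14, 3.14, 3.14, 3.14].

### API

Orientations are given as a unit quaternion [w, x, y, z].
In Python, from plant import robot gives the robot as it stands. The module is installed in compiled form; this text tells all that it offers.
- The arm moves only by the tool servo_tool, never from a script. Its argument "series" is a list that holds one entry, the list of rows, each a list of 7 numbers: the shift along the tool's x, y, z in m, then the turn, a rotation vector about the tool's x, y, z in rad, then the opening, from -1 (shut) to 1 (fully open). In form: [[[x, y, z, wx, wy, wz, jaw], ...]]. A call has 1 to 5 rows; each row shifts and turns the commanded pose from where the row before left it, along the tool's axes as they then stand; what a row does not reach is not made up. A row lasts 1/10 s, in which the tool goes at most 50 mm and 8.59 degrees, less where a joint would pass 70% of its speed; a pose out of reach is approached as far as the arm can. A call is refused whole if a number of a shift passes 0.05 or a number of a turn 0.15, either way. A call with a gripper value outside its range is refused whole. The fingers move at their own pace and stop on an object; "squeeze" is the grip in N (left out, the last holds). Time passes only in rows, so rows that do not move let the fingers close. It gives the time, the measured TCP pose, the force and the opening at its end, in the units of the state.
- robot.get_state(): the state, without advancing time (a new reading comes with each control period).
- robot.get_image(name): name is "scene" or "side" or "wrist"; returns the picture (480x640x3 uint8, red, green, blue); there is no depth.
- robot.calibration(name): a dict with "camera_matrix" (3x3 intrinsics, pixels), "k1" (the pictures are not rectified: a ray, as slopes to the right and down, at radius r is drawn at 1 + k1 r^2 times it, then the intrinsics apply), "R" (3x3) and "t" (3): a world point X has camera coordinates R X + t. Camera axes: x right, y down, z forward; pixel columns grow to the right and rows downward; lengths in mm; the calibration is good to about 2 mm. A picture is of the moment at which its call begins: read the wrist's pose just before it. calibration takes no time and is no camera call; for the wrist camera it gives the pose at the moment of the call.
- robot.hand_in(): hands the job in, once; it reports no verdict.
The state is a dict: "time": time; "q": joint angles; "qd": joint speeds; "tau": joint torques, N m; "tool_pos": TCP position; "tcp_rot": TCP orientation; "force": force on the tool from outside, world axes, zero at the start; "torque": the same for the moment, N m; "opening": finger opening in mm.
Only numpy, scipy, OpenCV 4.12 (cv2) and the standard library are available. Lean on these libraries where they do the work, as an engineer would, in place of code of your own. Each camera call takes 0.05 s, during which the arm holds its last target. There are 200 camera calls.

## Working session

There is one attempt and no reset: what is moved stays moved. The work goes in short steps, Python scripts to look and compute and a tool call to move; the robot and the scene stay as the last step left them, time stands still between calls to the robot, and variables do not carry over. Pictures are saved under pics/ and viewed, on a budget of 10 in all, crops included, one or two more only if the job needs it, and the job is handed in when it is done.

Besides the shell and the picture viewer there is one more tool, called after "Call:" by a JSON object that holds its "op" and its "data", one argument or row to a line. servo_tool: Moves the arm, as the interface text tells. Its arguments: {"type":"object","properties":{"series":{"type":"array"},"squeeze":{"type":"number"}},"required":["series"]}

```bash
mkdir -p pics; cat > h.py <<'E'
import numpy as np, cv2
from plant import robot
def cal(n):
    c=robot.calibration(n); return {k:(np.array(v,float) if k!='k1' else float(v)) for k,v in c.items() if k in('camera_matrix','k1','R','t')}
def ray(c,u,v):
    K=c['camera_matrix']; d=np.array([c['k1'],0,0,0,0.])
    p=cv2.undistortPoints(np.array([[[u,v]]],float),K,d)[0,0]
    o=-c['R'].T@c['t']; w=c['R'].T@np.array([p[0],p[1],1]); return o,w/np.linalg.norm(w)
def onz(c,u,v,z):
    o,w=ray(c,u,v); return o+w*(z-o[2])/w[2]
def tri(c1,p1,c2,p2):
    o1,w1=ray(c1,*p1);o2,w2=ray(c2,*p2)
    A=np.stack([w1,-w2],1); s=np.linalg.lstsq(A,o2-o1,rcond=None)[0]
    a=o1+s[0]*w1;b=o2+s[1]*w2; return (a+b)/2,np.linalg.norm(a-b)
def proj(c,X):
    p,_=cv2.projectPoints(np.array(X,float).reshape(-1,3),cv2.Rodrigues(c['R'])[0],c['t'],c['camera_matrix'],np.array([c['k1'],0,0,0,0.])); return p[:,0]
def snap(n):
    im=robot.get_image(n)[:,:,::-1].copy(); return im
E
python3 - <<'E'
from h import *
for n in('scene','side'):
    c=cal(n); print(n,c['camera_matrix'].tolist(),c['k1'],(-c['R'].T@c['t']).round(),c['R'].round(3).tolist())
    cv2.imwrite(f'pics/{n}0.png',snap(n))
print(robot.get_state())
E
```

```text
scene [[567.162250015421, 0.0, 319.25571545093055], [0.0, 567.162250015421, 238.74283352419323], [0.0, 0.0, 1.0]] -0.17718219969321453 [-118. -970. 1217.] [[0.791, -0.611, -0.012], [-0.438, -0.553, -0.708], [0.426, 0.566, -0.706]]
side [[577.8574430410146, 0.0, 327.26516707848805], [0.0, 577.8574430410146, 240.30168740922102], [0.0, 0.0, 1.0]] -0.12495289481133366 [  571. -1193.  1023.] [[1.0, 0.02, -0.017], [-0.001, -0.643, -0.766], [-0.026, 0.766, -0.643]]
{'time': 0.1, 'q': array([ 1.24612696e+00,  2.64670429e-01,  1.60520818e+00,  1.77046708e-05,
        1.27371986e+00, -3.69134646e-02]), 'qd': array([ 0.00107847, -0.0037585 , -0.00185851,  0.00077765,  0.00161947,
        0.00026465]), 'tau': array([ 7.99631762e-04, -5.03618932e+01, -3.58074439e+01,  7.30848662e-02,
        2.32600240e-02, -7.15313513e-05]), 'tool_pos': array([191.36787488, 646.64203589, 237.53329663]), 'tcp_rot': array([ 0.69966652,  0.10069167,  0.69993332, -0.10208472]), 'force': array([-0.78500427,  0.11707566, -0.48973323]), 'torque': array([-0.01507194,  0.01461744, -0.02742234]), 'opening': 88.20699407976241}
```

View pics/scene0.png

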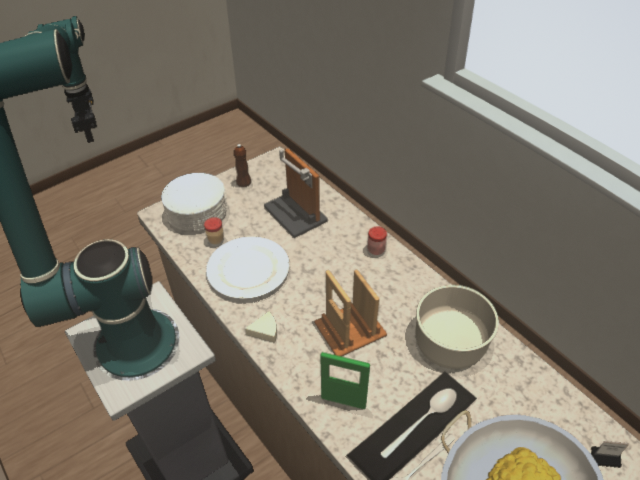

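View pics/side0.png

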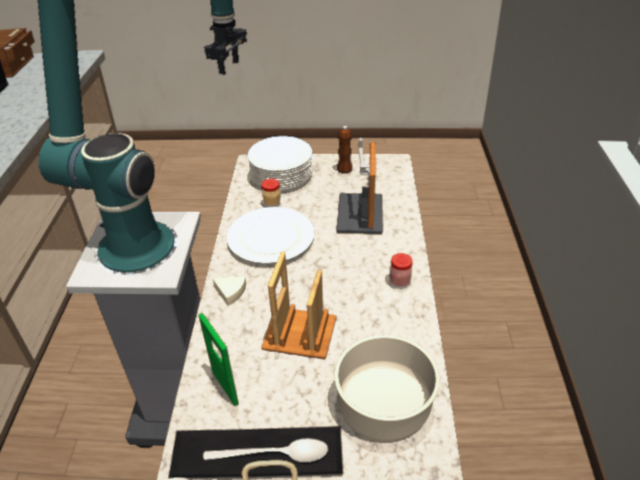

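The scene picture shows the stand at about (297,195), the rack at (350,325), the red jar at (377,241), the peach jar at (214,232) and a green look-alike at (345,381). The side picture shows the same things, with the stand at (362,195) and the rack at (300,320). I'll make an enlarged crop of the rack and stand in both views.

```bash
python3 - <<'E'
from h import *
a=cv2.imread('pics/scene0.png');b=cv2.imread('pics/side0.png')
f=lambda im,x,y:cv2.resize(im[y:y+100,x:x+130],(400,300),interpolation=cv2.INTER_CUBIC)
m=np.vstack([np.hstack([f(a,290,260),f(b,240,250)]),np.hstack([f(a,245,140),f(b,310,135)])])
cv2.imwrite('pics/crop1.png',m)
E
```

```text
(no output)
```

View pics/crop1.png

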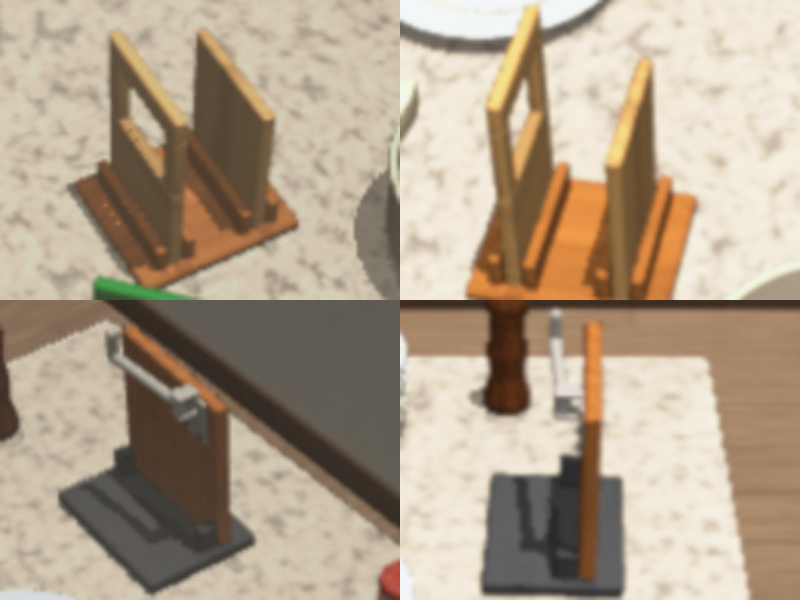

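The crop shows two boards in the rack. The left one, with scene top edge (327,272)-(348,302), has the opening and is pale wood, so it is the loop board. The right one is plain. The green board on the worktop is the look-alike. The stand's hook is folded, with its tip at scene (282,152) and side (361,139).

```bash
python3 - <<'E'
from h import *
a=cal('scene');b=cal('side')
A=lambda x,y:(290+x/3.077,260+y/3);B=lambda x,y:(240+(x-400)/3.077,250+y/3)
C=lambda x,y:(245+x/3.077,140+(y-300)/3);D=lambda x,y:(310+(x-400)/3.077,135+(y-300)/3)
P=lambda n,X:print(n,np.round(X,1))
P('board far',onz(a,*A(116,36),202));P('board near',onz(a,*A(178,126),202))
P('board far s',onz(b,*B(533,10),202));P('board near s',onz(b,*B(497,105),202))
P('plain far',onz(a,*A(203,36),162));P('plain near',onz(a,*A(267,118),162))
P('plain far s',onz(b,*B(643,66),162));P('plain near s',onz(b,*B(612,162),162))
for n,p in dict(l=(75,187),f=(150,287),r=(298,222)).items():P('rack '+n,onz(a,*A(*p),12))
P('rack s r',onz(b,*B(696,198),12)); P('rack s l',onz(b,*B(484,186),12))
P('tip',onz(a,*C(113,333),222));P('tip s',onz(b,*D(557,311),222))
print(tri(a,C(113,335),b,D(557,313)))
P('hinge',onz(a,*C(185,395),204));P('hinge s',onz(b,*D(568,392),204))
for n,p in dict(l=(62,495),f=(152,586),r=(253,538)).items():P('base '+n,onz(a,*C(*p),16))
for n,p in dict(fl=(493,478),nl=(485,586),nr=(622,588),fr=(620,478)).items():P('base s '+n,onz(b,*D(*p),16))
P('panel top far',onz(a,*C(128,326),196));P('panel top near',onz(a,*C(222,408),196))
P('panel top s far',onz(b,*D(593,324),196));P('panel top s near',onz(b,*D(592,418),196))
w=cal('wrist');print(w['camera_matrix'],w['k1'],-w['R'].T@w['t'],w['R'].round(3))
E
```

```text
board far [ 442.2 -258.4  202. ]
board near [ 421.4 -359.   202. ]
board far s [ 443.6 -258.6  202. ]
board near s [ 427.3 -356.1  202. ]
plain far [ 519.4 -274.   162. ]
plain near [ 501.9 -371.6  162. ]
plain far s [ 520.2 -274.6  162. ]
plain near s [ 502.5 -370.6  162. ]
rack l [ 409.5 -242.9   12. ]
rack f [ 394.3 -363.5   12. ]
rack r [ 533.7 -389.3   12. ]
rack s r [ 556.6 -266.2   12. ]
rack s l [ 392.3 -254.2   12. ]
tip [621.2 188.1 222. ]
tip s [622.6 193.8 222. ]
(array([621.88427794, 189.18642019, 220.73762063]), np.float64(3.3974044998599533))
hinge [629.5  83.8 204. ]
hinge s [629.4  85.3 204. ]
base l [565.3 221.4  16. ]
base f [557.7  50.8  16. ]
base r [679.3  44.8  16. ]
base s fl [564.9 220.7  16. ]
base s nl [558.1  49.5  16. ]
base s nr [681.   46.4  16. ]
base s fr [688.4 220.4  16. ]
panel top far [659.1 218.9 196. ]
panel top near [650.4  54.4 196. ]
panel top s far [656.3 214.6 196. ]
panel top s near [648.8  56.5 196. ]
[[354.52520679   0.         326.83512489]
 [  0.         354.52520679 239.18404244]
 [  0.           0.           1.        ]] -0.033007291788245616 [120.05055969 668.22926643 383.68656119] [[ 0.284  0.959 -0.004]
 [ 0.917 -0.271  0.292]
 [ 0.279 -0.086 -0.956]]
```

```bash
cat >> h.py <<'E'
from scipy.spatial.transform import Rotation as Ro
def rot(s=None):
    q=(s or robot.get_state())['tcp_rot']; return Ro.from_quat([q[1],q[2],q[3],q[0]])
def down(a):  # tool x down, tool y at world yaw a
    x=np.array([0,0,-1.]);y=np.array([np.cos(a),np.sin(a),0]);return Ro.from_matrix(np.stack([x,y,np.cross(x,y)],1))
def plan(P,a,rows):
    s=robot.get_state();R=rot(s);T=down(a)
    rv=(R.inv()*T).as_rotvec();d=R.inv().apply(np.array(P)-s['tool_pos'])/1000
    print('pos',s['tool_pos'].round(1),'yaw',np.arctan2(*R.as_matrix()[[1,0],1]).round(3),'F',s['force'].round(1),'open',round(s['opening'],1),'t',round(s['time'],2),'q',s['q'].round(2))
    print('total tool shift m',d.round(4),'world-rot in tool',rv.round(3))
    # constant world translation & tool rotation spread over rows
    for i in range(rows):
        Ri=R*Ro.from_rotvec(rv*i/rows); v=Ri.inv().apply(R.apply(d))/rows
        print(np.r_[v,rv/rows].round(4).tolist())
E
python3 - <<'E'
from h import *
s=robot.get_state(); print(rot(s).as_matrix().round(3), np.arctan2(*rot(s).as_matrix()[[1,0],1]))
for a in (1.57,-1.57,2.96,-.18,.785): print(a,(rot(s).inv()*down(a)).as_rotvec().round(3))
plan([622,191,270],-.04+1.571,15)
E
```

```text
[[-0.001  0.284  0.959]
 [-0.002  0.959 -0.284]
 [-1.    -0.002 -0.   ]] 1.2830353210713294
1.57 [-0.287 -0.     0.002]
-1.57 [2.853e+00 3.000e-03 1.000e-03]
2.96 [-1.677e+00 -2.000e-03  1.000e-03]
-0.18 [1.463e+00 1.000e-03 2.000e-03]
0.785 [0.498 0.    0.002]
pos [191.4 646.6 237.5] yaw 1.283 F [-0.8  0.1 -0.5] open 88.2 t 0.1 q [ 1.25  0.26  1.61  0.    1.27 -0.04]
total tool shift m [-0.0319 -0.3148  0.5422] world-rot in tool [-0.248 -0.     0.002]
[-0.0021, -0.021, 0.0361, -0.0165, -0.0, 0.0001]
[-0.0021, -0.0216, 0.0358, -0.0165, -0.0, 0.0001]
[-0.0021, -0.0222, 0.0354, -0.0165, -0.0, 0.0001]
[-0.0021, -0.0227, 0.0351, -0.0165, -0.0, 0.0001]
[-0.0021, -0.0233, 0.0347, -0.0165, -0.0, 0.0001]
[-0.0021, -0.0239, 0.0343, -0.0165, -0.0, 0.0001]
[-0.0021, -0.0245, 0.0339, -0.0165, -0.0, 0.0001]
[-0.0021, -0.025, 0.0335, -0.0165, -0.0, 0.0001]
[-0.0021, -0.0256, 0.0331, -0.0165, -0.0, 0.0001]
[-0.0021, -0.0261, 0.0326, -0.0165, -0.0, 0.0001]
[-0.0021, -0.0266, 0.0322, -0.0165, -0.0, 0.0001]
[-0.0022, -0.0272, 0.0318, -0.0165, -0.0, 0.0001]
[-0.0022, -0.0277, 0.0313, -0.0165, -0.0, 0.0001]
[-0.0022, -0.0282, 0.0308, -0.0165, -0.0, 0.0001]
[-0.0022, -0.0287, 0.0304, -0.0165, -0.0, 0.0001]
```

```bash
python3 - <<'E'
from h import *
plan([622,190,280],.75,15)
E
```

```text
pos [191.4 646.6 237.5] yaw 1.283 F [-0.8  0.1 -0.5] open 88.2 t 0.1 q [ 1.25  0.26  1.61  0.    1.27 -0.04]
total tool shift m [-0.0419 -0.3157  0.5425] world-rot in tool [0.533 0.    0.002]
[-0.0028, -0.021, 0.0362, 0.0355, 0.0, 0.0001]
[-0.0028, -0.0198, 0.0369, 0.0355, 0.0, 0.0001]
[-0.0028, -0.0184, 0.0376, 0.0355, 0.0, 0.0001]
[-0.0028, -0.0171, 0.0382, 0.0355, 0.0, 0.0001]
[-0.0028, -0.0157, 0.0388, 0.0355, 0.0, 0.0001]
[-0.0028, -0.0143, 0.0393, 0.0355, 0.0, 0.0001]
[-0.0028, -0.0129, 0.0398, 0.0355, 0.0, 0.0001]
[-0.0028, -0.0115, 0.0402, 0.0355, 0.0, 0.0001]
[-0.0028, -0.0101, 0.0406, 0.0355, 0.0, 0.0001]
[-0.0028, -0.0086, 0.041, 0.0355, 0.0, 0.0001]
[-0.0028, -0.0071, 0.0412, 0.0355, 0.0, 0.0001]
[-0.0028, -0.0057, 0.0415, 0.0355, 0.0, 0.0001]
[-0.0028, -0.0042, 0.0416, 0.0355, 0.0, 0.0001]
[-0.0028, -0.0027, 0.0418, 0.0355, 0.0, 0.0001]
[-0.0028, -0.0012, 0.0418, 0.0355, 0.0, 0.0001]
```

Call:
{"op": "servo_tool", "data": {
  "series": [
    [[-0.02,-0.02,0.036,0.036,0,0,1],[-0.02,-0.02,0.037,0.036,0,0,1],[-0.002,-0.018,0.038,0.036,0,0,1],[0,-0.017,0.038,0.036,0,0,1],[0,-0.016,0.039,0.036,0,0,1]]
  ]
}}

```text
time: 0.6
tool_pos: [336.4, 494.3, 280.6]
tcp_rot: [0.688, 0.164, 0.688, -0.164]
force: [0.6, -1.1, -0.2]
opening: 88.3
```

Call:
{"op": "servo_tool", "data": {
  "series": [
    [[0,-0.014,0.039,0.036,0,0,1],[0,-0.013,0.04,0.036,0,0,1],[0,-0.012,0.04,0.036,0,0,1],[0,-0.01,0.041,0.036,0,0,1],[0,-0.008,0.041,0.036,0,0,1]]
  ]
}}

```text
time: 1.1
tool_pos: [479.6, 341.6, 280.3]
tcp_rot: [0.67, 0.225, 0.67, -0.226]
force: [0.6, 0.7, 0.5]
opening: 88.2
```

Call:
{"op": "servo_tool", "data": {
  "series": [
    [[0,-0.007,0.041,0.035,0,0,1],[0,-0.006,0.04,0.035,0,0,1],[0,-0.004,0.04,0.035,0,0,1],[0,-0.003,0.035,0.035,0,0,1],[0,0,0.02,0.035,0,0,1]]
  ]
}}

```text
time: 1.6
tool_pos: [600.9, 211.1, 280.0]
tcp_rot: [0.647, 0.284, 0.648, -0.284]
force: [-0.3, 0.1, -0.4]
opening: 88.6
```

```bash
python3 - <<'E'
from h import *
plan([622,190,280],.75,1)
c=cal('wrist'); im=snap('wrist')
print('pred tip px',proj(c,[622,190,222]),proj(c,[628,85,196]))
cv2.imwrite('pics/w1.png',im)
E
```

```text
pos [600.9 211.1 280. ] yaw 0.744 F [-0.3  0.1 -0.4] open 88.6 t 1.6 q [ 0.3   0.17  1.64 -0.    1.33 -0.44]
total tool shift m [0.     0.0012 0.0298] world-rot in tool [-0.006  0.     0.001]
[0.0, 0.0012, 0.0298, -0.0059, 0.0001, 0.0011]
pred tip px [[328.46075993 302.30756246]] [[242.81004578 380.6766607 ]]
```

View pics/w1.png

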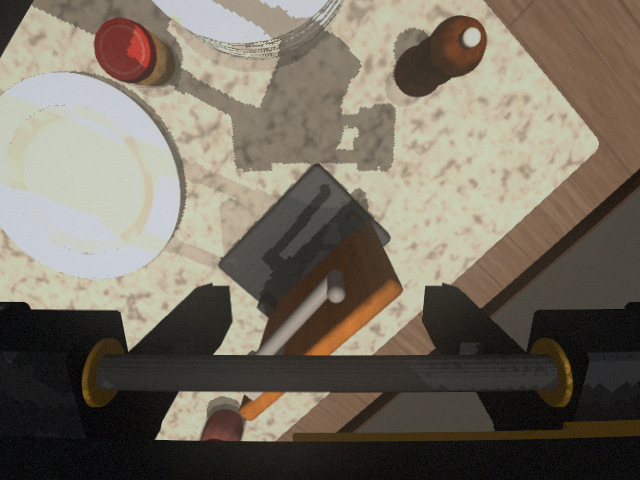

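The wrist picture shows the pin's top at about (336,292), with the hook arm running down-left to (262,352). The prediction from the fixed cameras was (328,302).

```bash
python3 - <<'E'
from h import *
c=cal('wrist')
t=onz(c,336,292,221);print(t,onz(c,337,290,221), onz(c,262,352,196))
plan([t[0],t[1],203],.75,1)
E
```

```text
[622.45799103 196.78684431 221.        ] [621.97793881 198.2333282  221.        ] [623.77707916 114.00822475 196.        ]
pos [602.4 209.8 280. ] yaw 0.742 F [ 2.1 -0.8 -0.2] open 88.2 t 1.65 q [ 0.3   0.17  1.64 -0.    1.33 -0.44]
total tool shift m [0.077  0.0061 0.023 ] world-rot in tool [-0.008  0.002  0.001]
[0.077, 0.0061, 0.023, -0.0083, 0.0018, 0.0009]
```

Call:
{"op": "servo_tool", "data": {
  "series": [
    [[0,0.005,0.024,0,0,0,1],[0.03,0,0,0,0,0,1],[0.03,0,0,0,0,0,1],[0.015,0,0,0,0,0,1],[0,0,0,0,0,0,1]]
  ]
}}

```text
time: 2.15
tool_pos: [617.2, 199.4, 202.2]
tcp_rot: [0.646, 0.281, 0.65, -0.284]
force: [-0.6, 1.1, -1.0]
opening: 88.3
```

Call:
{"op": "servo_tool", "data": {
  "series": [
    [[0,0,0,0,0,0,-1],[0,0,0,0,0,0,-1],[0,0,0,0,0,0,-1],[0,0,0,0,0,0,-1],[0,0,0,0,0,0,-1]]
  ],
  "squeeze": 12
}}

```text
time: 2.65
tool_pos: [620.1, 199.3, 206.6]
tcp_rot: [0.648, 0.283, 0.648, -0.282]
force: [-0.2, 0.4, -0.7]
opening: 50.1
```

Call:
{"op": "servo_tool", "data": {
  "series": [
    [[0,0,0,0,0,0,-1],[0,0,0,0,0,0,-1],[0,0,0,0,0,0,-1],[0,0,0,0,0,0,-1],[0,0,0,0,0,0,-1]]
  ]
}}

```text
time: 3.15
tool_pos: [619.7, 199.1, 205.6]
tcp_rot: [0.648, 0.283, 0.648, -0.283]
force: [0.6, -0.9, 0.5]
opening: 11.2
```

Call:
{"op": "servo_tool", "data": {
  "series": [
    [[0,0,0,0,0,0,-1],[0,0,0,0,0,0,-1]]
  ]
}}

```text
time: 3.35
tool_pos: [619.7, 199.1, 205.6]
tcp_rot: [0.648, 0.283, 0.648, -0.283]
force: [-0.5, -1.1, -0.1]
opening: 11.3
```

```bash
python3 - <<'E'
from h import *
s=robot.get_state()
plan([622,195,203],.75,1)
# arc waypoints about hinge, stand yaw -.045
p=s['tool_pos']; H=np.array([628,89,p[2]])
for H in ([627,90,p[2]],):
  H=np.array(H);d=(p-H)[:2];r=np.hypot(*d);th0=np.arctan2(d[1],d[0]);print('r',r,'th0',th0)
  th=np.linspace(th0,np.pi-.045,16); pts=np.c_[H[0]+r*np.cos(th),H[1]+r*np.sin(th),0*th+p[2]]
  print(pts[-1]); print((rot(s).inv().apply(np.diff(pts,axis=0))/1000).round(4).tolist())
E
```

```text
pos [619.7 199.1 205.6] yaw 0.748 F [-0.5 -1.1 -0.1] open 11.3 t 3.35 q [ 0.27  0.24  1.69 -0.    1.21 -0.48]
total tool shift m [ 0.0026 -0.0011  0.0046] world-rot in tool [-0.002  0.     0.   ]
[0.0026, -0.0011, 0.0046, -0.002, 0.0, 0.0003]
r 109.37730818903789 th0 1.6379092028665476
[517.73341765  94.92031787 205.61655323]
[[0.0, -0.0086, -0.0063], [0.0, -0.0091, -0.0054], [0.0, -0.0096, -0.0045], [0.0, -0.01, -0.0036], [0.0, -0.0103, -0.0026], [0.0, -0.0105, -0.0015], [0.0, -0.0106, -0.0005], [0.0, -0.0106, 0.0005], [0.0, -0.0105, 0.0015], [0.0, -0.0103, 0.0026], [0.0, -0.01, 0.0035], [0.0, -0.0096, 0.0045], [0.0, -0.0091, 0.0054], [0.0, -0.0086, 0.0063], [0.0, -0.0079, 0.0071]]
```

Call:
{"op": "servo_tool", "data": {
  "series": [
    [[0,-0.0085,-0.006,0,0,0,-1],[0,-0.009,-0.0055,0,0,0,-1],[0,-0.0095,-0.0045,0,0,0,-1],[0,-0.01,-0.0035,0,0,0,-1],[0,-0.01,-0.0025,0,0,0,-1]]
  ]
}}

```text
time: 3.85
tool_pos: [568.9, 184.7, 205.8]
tcp_rot: [0.648, 0.283, 0.649, -0.282]
force: [0.2, 5.6, -1.1]
opening: 11.2
```

Call:
{"op": "servo_tool", "data": {
  "series": [
    [[0,-0.0105,-0.0015,0,0,0,-1],[0,-0.0105,-0.0005,0,0,0,-1],[0,-0.0105,0.0005,0,0,0,-1],[0,-0.0105,0.0015,0,0,0,-1],[0,-0.01,0.0025,0,0,0,-1]]
  ]
}}

```text
time: 4.35
tool_pos: [533.3, 145.3, 205.8]
tcp_rot: [0.648, 0.283, 0.648, -0.283]
force: [1.2, 2.1, -0.4]
opening: 11.4
```

Call:
{"op": "servo_tool", "data": {
  "series": [
    [[0,-0.01,0.0035,0,0,0,-1],[0,-0.0095,0.0045,0,0,0,-1],[0,-0.009,0.0055,0,0,0,-1],[0,-0.0085,0.0065,0,0,0,-1],[0,-0.004,0.0035,0,0,0,-1]]
  ]
}}

```text
time: 4.85
tool_pos: [519.9, 99.8, 206.0]
tcp_rot: [0.648, 0.283, 0.648, -0.283]
force: [0.7, 2.1, 0.7]
opening: 11.1
```

Call:
{"op": "servo_tool", "data": {
  "series": [
    [[0,-0.0027,0.0029,0,0,0,-1],[0,-0.0027,0.0029,0,0,0,-1],[0,0,0,0,0,0,-1]]
  ]
}}

```text
time: 5.15
tool_pos: [520.0, 96.8, 206.0]
tcp_rot: [0.647, 0.286, 0.649, -0.281]
force: [0.1, 15.7, 0.9]
opening: 11.2
```

Call:
{"op": "servo_tool", "data": {
  "series": [
    [[0,-0.0027,0.0029,0,0,0,-1],[0,-0.0027,0.0029,0,0,0,-1],[0,0,0,0,0,0,-1]]
  ]
}}

```text
time: 5.45
tool_pos: [522.3, 92.8, 206.7]
tcp_rot: [0.648, 0.289, 0.648, -0.277]
force: [7.4, 27.3, -3.5]
opening: 12.7
```

Call:
{"op": "servo_tool", "data": {
  "series": [
    [[0,0.0027,-0.0029,0,0,0,-1],[0,0,0,0,0,0,0.2],[0,0,0,0,0,0,0.2],[0,0,0,0,0,0,0.2],[0,0,0,0,0,0,0.2]]
  ]
}}

```text
time: 5.95
tool_pos: [519.4, 88.5, 205.2]
tcp_rot: [0.648, 0.282, 0.648, -0.283]
force: [-0.2, -1.1, -0.5]
opening: 41.1
```

Call:
{"op": "servo_tool", "data": {
  "series": [
    [[0,0,0,0,0,0,0.2],[0,0,0,0,0,0,0.2],[-0.04,0,0,0,0,0,0.2],[-0.04,0,0,0,0,0,1],[-0.04,0,0,0,0,0,1]]
  ]
}}

```text
time: 6.45
tool_pos: [519.3, 88.9, 326.6]
tcp_rot: [0.648, 0.283, 0.648, -0.283]
force: [0.8, -0.7, 0.4]
opening: 66.5
```

```bash
python3 - <<'E'
from h import *
plan([437,-283,310],-.18,12)
c=cal('wrist'); im=snap('wrist'); b=snap('side');cb=cal('side')
print('pred tip px',proj(c,[523,92,222]),proj(c,[628,87,196]),proj(cb,[[523,92,222],[628,87,196]]))
cv2.imwrite('pics/w2.png',np.hstack([cv2.resize(im,(480,360)),cv2.resize(b[115:245,280:410],(320,320))[:320].repeat(1,0) if 0 else cv2.copyMakeBorder(cv2.resize(b[115:245,280:410],(320,320)),0,40,0,0,cv2.BORDER_CONSTANT)]))
E
```

```text
pos [519.3  88.9 326.6] yaw 0.748 F [ 0.8 -0.7  0.4] open 66.5 t 6.45 q [ 0.12 -0.06  1.8  -0.    1.4  -0.63]
total tool shift m [ 0.0168 -0.3132  0.2167] world-rot in tool [ 0.928 -0.     0.001]
[0.0014, -0.0261, 0.0181, 0.0773, -0.0, 0.0001]
[0.0014, -0.0246, 0.02, 0.0773, -0.0, 0.0001]
[0.0014, -0.023, 0.0219, 0.0773, -0.0, 0.0001]
[0.0014, -0.0213, 0.0236, 0.0773, -0.0, 0.0001]
[0.0014, -0.0194, 0.0251, 0.0773, -0.0, 0.0001]
[0.0014, -0.0174, 0.0266, 0.0773, -0.0, 0.0001]
[0.0014, -0.0153, 0.0278, 0.0773, -0.0, 0.0001]
[0.0014, -0.0131, 0.0289, 0.0773, -0.0, 0.0001]
[0.0014, -0.0108, 0.0298, 0.0773, -0.0, 0.0001]
[0.0014, -0.0085, 0.0306, 0.0773, -0.0, 0.0001]
[0.0014, -0.0061, 0.0312, 0.0773, -0.0, 0.0001]
[0.0014, -0.0036, 0.0315, 0.0773, -0.0, 0.0001]
pred tip px [[333.22012783 236.95327489]] [[416.66742903 310.84494687]] [[323.73146418 158.5480707 ]
 [363.97378601 167.8947722 ]]
```

View pics/w2.png

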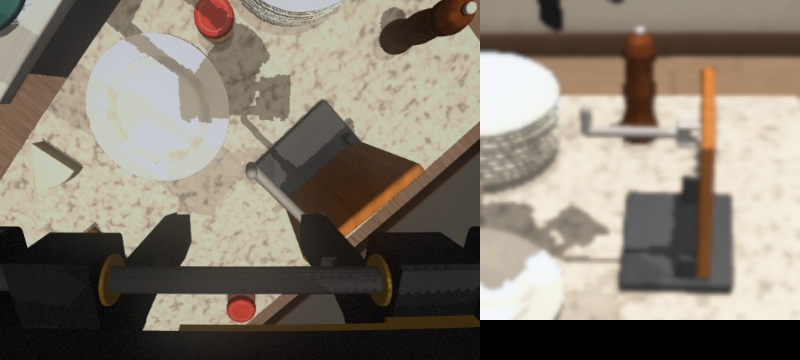

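The hook now points straight out. In the wrist picture its tip is at (335,228) in full-size pixels, and the side view puts it at (323,160), 2 px from the prediction. Next is the board.

Call:
{"op": "servo_tool", "data": {
  "series": [
    [[0,-0.026,0.018,0.077,0,0,1],[0,-0.025,0.02,0.077,0,0,1],[0,-0.023,0.022,0.077,0,0,1],[0,-0.021,0.024,0.077,0,0,1],[0,-0.019,0.025,0.077,0,0,1]]
  ]
}}

```text
time: 7.05
tool_pos: [485.3, -67.2, 324.8]
tcp_rot: [0.581, 0.402, 0.582, -0.403]
force: [0.2, -0.3, 0.1]
opening: 87.8
```

Call:
{"op": "servo_tool", "data": {
  "series": [
    [[0,-0.017,0.027,0.077,0,0,1],[0,-0.015,0.028,0.077,0,0,1],[0,-0.013,0.029,0.077,0,0,1],[0,-0.011,0.03,0.077,0,0,1],[0,-0.009,0.031,0.077,0,0,1]]
  ]
}}

```text
time: 7.55
tool_pos: [451.5, -223.2, 324.8]
tcp_rot: [-0.493, -0.506, -0.494, 0.506]
force: [-0.2, -0.6, 0.1]
opening: 87.8
```

Call:
{"op": "servo_tool", "data": {
  "series": [
    [[0.005,-0.006,0.031,0.077,0,0,1],[0.005,-0.004,0.03,0.077,0,0,1],[0.005,0,0,0,0,0,1],[0,0,0,0,0,0,1]]
  ]
}}

```text
time: 7.95
tool_pos: [437.8, -282.2, 308.9]
tcp_rot: [-0.453, -0.542, -0.455, 0.542]
force: [0.1, 0.8, 0.1]
opening: 87.9
```

```bash
python3 - <<'E'
from h import *
plan([438.4,-282.4,310],-.185,1)
c=cal('wrist'); im=snap('wrist')
print(proj(c,[[443.5,-254,202],[423.3,-362,202]]))
cv2.imwrite('pics/w3.png',im)
E
```

```text
pos [ 437.8 -282.2  308.9] yaw -0.177 F [0.1 0.8 0.1] open 87.9 t 7.95 q [-0.62 -0.07  1.84  0.    1.37 -0.44]
total tool shift m [-0.0011  0.0006  0.0001] world-rot in tool [ 0.008 -0.002  0.003]
[-0.0011, 0.0006, 0.0001, 0.0081, -0.0018, 0.0028]
[[326.92809072 198.54144383]
 [325.92321002 332.34964105]]
```

View pics/w3.png

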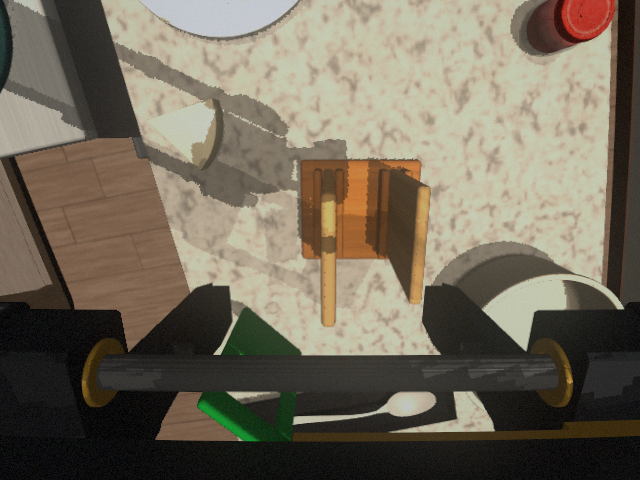

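The wrist picture shows the loop board's top edge from about (329,191) to (328,326), vertical and between the jaws. The plain board is to the right at (420,245), and the green look-alike is at (250,385).

```bash
python3 - <<'E'
from h import *
c=cal('wrist')
im=cv2.imread('pics/w3.png')
hsv=cv2.cvtColor(im,cv2.COLOR_BGR2HSV)
for v in (185,190,195,200,240,280,310,320,325,328):
    print(v,[tuple(hsv[v,u]) for u in (322,328,333)] if v>315 or v<201 else '')
a=onz(c,329,191,202);b=onz(c,328,326,202);m=(a+b)/2;d=a-b
print(a,b,m,np.hypot(*d[:2]),np.arctan2(-d[0],d[1]))
g=m+26*d/np.linalg.norm(d);print(g)
plan([g[0],g[1],170],-.18,1)
E
```

```text
185 [(np.uint8(13), np.uint8(111), np.uint8(78)), (np.uint8(15), np.uint8(122), np.uint8(92)), (np.uint8(14), np.uint8(119), np.uint8(90))]
190 [(np.uint8(18), np.uint8(121), np.uint8(82)), (np.uint8(16), np.uint8(140), np.uint8(89)), (np.uint8(15), np.uint8(123), np.uint8(85))]
195 [(np.uint8(17), np.uint8(138), np.uint8(109)), (np.uint8(17), np.uint8(145), np.uint8(137)), (np.uint8(16), np.uint8(143), np.uint8(127))]
200 [(np.uint8(16), np.uint8(135), np.uint8(128)), (np.uint8(16), np.uint8(140), np.uint8(146)), (np.uint8(17), np.uint8(140), np.uint8(153))]
240 
280 
310 
320 [(np.uint8(16), np.uint8(129), np.uint8(142)), (np.uint8(18), np.uint8(128), np.uint8(201)), (np.uint8(16), np.uint8(139), np.uint8(195))]
325 [(np.uint8(28), np.uint8(52), np.uint8(180)), (np.uint8(16), np.uint8(139), np.uint8(191)), (np.uint8(16), np.uint8(117), np.uint8(178))]
328 [(np.uint8(21), np.uint8(47), np.uint8(194)), (np.uint8(28), np.uint8(32), np.uint8(198)), (np.uint8(25), np.uint8(42), np.uint8(198))]
[ 446.40871662 -248.55223109  202.        ] [ 426.54250921 -356.52570027  202.        ] [ 436.47561292 -302.53896568  202.        ] 109.78586541451038 -0.1819565256923327
[ 441.18042069 -276.9681858   202.        ]
pos [ 438.3 -281.7  309.6] yaw -0.176 F [-0.6 -0.   0.3] open 88.3 t 8.0 q [-0.62 -0.07  1.83  0.    1.37 -0.44]
total tool shift m [ 0.1396  0.0023 -0.005 ] world-rot in tool [ 0.004 -0.001  0.002]
[0.1396, 0.0023, -0.005, 0.0043, -0.0015, 0.0018]
```

Call:
{"op": "servo_tool", "data": {
  "series": [
    [[0.03,0.002,-0.004,0,0,0,1],[0.04,0,0,0,0,0,1],[0.04,0,0,0,0,0,1],[0.03,0,0,0,0,0,1],[0,0,0,0,0,0,1]]
  ]
}}

```text
time: 8.5
tool_pos: [438.7, -275.2, 165.9]
tcp_rot: [-0.451, -0.541, -0.458, 0.542]
force: [0.0, 0.6, 0.3]
opening: 88.2
```

Call:
{"op": "servo_tool", "data": {
  "series": [
    [[0,0,0,0,0,0,-1],[0,0,0,0,0,0,-1],[0,0,0,0,0,0,-1],[0,0,0,0,0,0,-1],[0,0,0,0,0,0,-1]]
  ],
  "squeeze": 30
}}

```text
time: 9.0
tool_pos: [442.0, -279.2, 171.9]
tcp_rot: [0.455, 0.542, 0.453, -0.542]
force: [-0.2, -0.3, 0.2]
opening: 50.0
```

Call:
{"op": "servo_tool", "data": {
  "series": [
    [[0,0,0,0,0,0,-1],[0,0,0,0,0,0,-1],[0,0,0,0,0,0,-1],[0,0,0,0,0,0,-1],[0,0,0,0,0,0,-1]]
  ]
}}

```text
time: 9.5
tool_pos: [441.3, -278.7, 170.6]
tcp_rot: [-0.454, -0.542, -0.454, 0.542]
force: [-0.7, 0.7, 0.2]
opening: 11.6
```

Call:
{"op": "servo_tool", "data": {
  "series": [
    [[0,0,0,0,0,0,-1],[0,0,0,0,0,0,-1]]
  ]
}}

```text
time: 9.7
tool_pos: [441.2, -278.7, 170.6]
tcp_rot: [-0.454, -0.542, -0.454, 0.542]
force: [-0.5, -0.4, 0.4]
opening: 11.9
```

Call:
{"op": "servo_tool", "data": {
  "series": [
    [[-0.005,0,0,0,0,0,-1],[-0.015,0,0,0,0,0,-1],[-0.025,0,0,0,0,0,-1],[-0.03,0,0,0,0,0,-1],[-0.025,0,0,0,0,0,-1]]
  ],
  "squeeze": 40
}}

```text
time: 10.2
tool_pos: [441.8, -278.9, 273.3]
tcp_rot: [0.455, 0.542, 0.454, -0.542]
force: [0.7, 0.4, -2.3]
opening: 11.4
```

Call:
{"op": "servo_tool", "data": {
  "series": [
    [[-0.02,0,0,0,0,0,-1],[-0.01,0,0,0,0,0,-1],[0,0,0,0,0,0,-1],[0,0,0,0,0,0,-1]]
  ]
}}

```text
time: 10.6
tool_pos: [441.2, -278.5, 300.2]
tcp_rot: [-0.454, -0.542, -0.454, 0.542]
force: [0.3, -0.5, -2.7]
opening: 12.0
```

```bash
python3 - <<'E'
from h import *
s=robot.get_state();c=cal('wrist')
# hook tip as wrist camera saw it in w2 (pose then: pos (519.3,88.9,326.6), yaw .748)
R=rot(s);Rc=c['R']@R.as_matrix();tc=c['R']@s['tool_pos']+c['t']
R2=down(.748).as_matrix();c2=dict(c);c2['R']=Rc@R2.T;c2['t']=tc-c2['R']@np.array([519.3,88.9,326.6])
print('tip wrist',onz(c2,335,228,221),'arm near hinge',onz(c2,403,307,196))
cb=cal('side');print('tip side',onz(cb,322.7,160,222))
im=cv2.resize(snap('wrist'),(400,300)); cs=snap('scene');ss=snap('side')
g=s['tool_pos'];p=proj(cal('scene'),g)[0].astype(int);q=proj(cb,g)[0].astype(int);print(p,q)
f=lambda i,u:cv2.resize(i[max(u[1]-60,0):u[1]+90,max(u[0]-100,0):u[0]+100],(400,300))
cv2.imwrite('pics/lift.png',np.vstack([np.hstack([f(cs,p),f(ss,q)]),np.hstack([im,im*0])])[:600])
plan([441,100,303],-.045,8)
E
```

```text
tip wrist [519.61584109  98.55755702 221.        ] arm near hinge [616.79800831  82.32375222 196.        ]
tip side [520.49701909  84.9442953  222.        ]
[332 248] [278 223]
pos [ 440.8 -278.3  299.1] yaw -0.176 F [ 0.9 -0.  -2.3] open 11.8 t 10.75 q [-0.61 -0.06  1.85  0.    1.36 -0.43]
total tool shift m [-0.0033 -0.066  -0.3725] world-rot in tool [-0.131 -0.001  0.002]
[-0.0004, -0.0083, -0.0466, -0.0164, -0.0002, 0.0003]
[-0.0004, -0.0075, -0.0467, -0.0164, -0.0002, 0.0003]
[-0.0004, -0.0067, -0.0468, -0.0164, -0.0002, 0.0003]
[-0.0004, -0.006, -0.0469, -0.0164, -0.0002, 0.0003]
[-0.0005, -0.0052, -0.047, -0.0164, -0.0002, 0.0003]
[-0.0005, -0.0044, -0.0471, -0.0164, -0.0002, 0.0003]
[-0.0005, -0.0036, -0.0471, -0.0164, -0.0002, 0.0003]
[-0.0005, -0.0029, -0.0472, -0.0164, -0.0002, 0.0003]
```

View pics/lift.png

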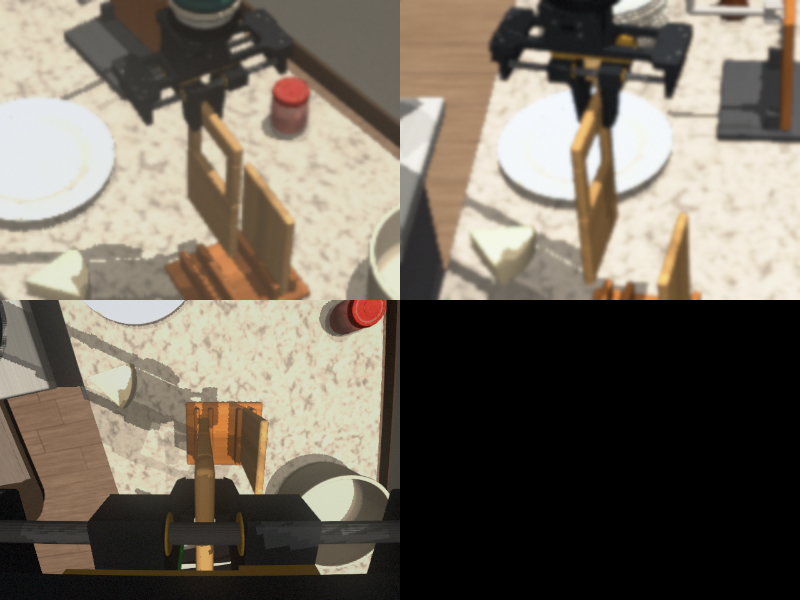

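The board is held upright: the scene crop shows it free of the rack, and the plain board is still standing in its slot. The force of about -2.5 N fits the board's weight. Next I'll carry it in front of the hook.

Call:
{"op": "servo_tool", "data": {
  "series": [
    [[0,-0.003,-0.015,-0.026,0,0,-1],[0,-0.004,-0.03,-0.026,0,0,-1],[0,-0.004,-0.036,-0.026,0,0,-1],[0,-0.003,-0.036,-0.026,0,0,-1],[0,-0.002,-0.036,-0.026,0,0,-1]]
  ]
}}

```text
time: 11.25
tool_pos: [442.5, -122.5, 300.0]
tcp_rot: [-0.488, -0.511, -0.489, 0.511]
force: [-0.5, -0.3, -3.1]
opening: 11.7
```

Call:
{"op": "servo_tool", "data": {
  "series": [
    [[0,-0.001,-0.036,0,0,0,-1],[0,-0.001,-0.036,0,0,0,-1],[0,-0.001,-0.036,0,0,0,-1],[0,-0.001,-0.036,0,0,0,-1],[0,-0.001,-0.036,0,0,0,-1]]
  ]
}}

```text
time: 11.75
tool_pos: [445.4, 57.4, 300.2]
tcp_rot: [-0.488, -0.511, -0.489, 0.511]
force: [0.0, 0.8, -2.8]
opening: 11.7
```

Call:
{"op": "servo_tool", "data": {
  "series": [
    [[0,-0.001,-0.03,0,0,0,-1],[0,-0.001,-0.02,0,0,0,-1],[0,0,-0.01,0,0,0,-1],[0,0,0,0,0,0,-1],[0,0,0,0,0,0,-1]]
  ]
}}

```text
time: 12.25
tool_pos: [447.0, 114.9, 300.4]
tcp_rot: [-0.489, -0.511, -0.489, 0.512]
force: [0.9, -0.3, -2.6]
opening: 11.5
```

```bash
python3 - <<'E'
from h import *
plan([450,117,233],-.045,1)
E
```

```text
pos [447.  114.9 300.4] yaw -0.045 F [ 0.9 -0.3 -2.6] open 11.5 t 12.25 q [ 0.2  -0.18  1.96 -0.    1.37  0.24]
total tool shift m [ 0.0674  0.0029 -0.0023] world-rot in tool [-0.     0.001  0.001]
[0.0674, 0.0029, -0.0023, -0.0002, 0.0008, 0.0005]
```

Call:
{"op": "servo_tool", "data": {
  "series": [
    [[0.02,0,0,0,0,0,-1],[0.025,0,0,0,0,0,-1],[0.02,0,0,0,0,0,-1],[0.002,0,0,0,0,0,-1],[0,0,0,0,0,0,-1]]
  ]
}}

```text
time: 12.75
tool_pos: [447.0, 114.3, 233.4]
tcp_rot: [-0.488, -0.511, -0.488, 0.512]
force: [0.1, 0.9, -1.0]
opening: 11.7
```

```bash
python3 - <<'E'
from h import *
s=robot.get_state();print(s['tool_pos'],s['force'])
cs,cb=cal('scene'),cal('side');A=snap('scene');B=snap('side')
cv2.imwrite('pics/sc5.png',A);cv2.imwrite('pics/sd5.png',B)
p=proj(cs,[[485,100,180]])[0].astype(int);q=proj(cb,[[485,100,180]])[0].astype(int);print(p,q)
print(proj(cs,[[520,89,222]]),proj(cb,[[520,89,222]]))
f=lambda i,u:cv2.resize(i[u[1]-60:u[1]+60,u[0]-40:u[0]+40],(400,600),interpolation=cv2.INTER_CUBIC)
cv2.imwrite('pics/pre.png',np.hstack([f(A,p),f(B,q)]))
E
```

```text
[447.04659594 114.29417433 233.42620616] [ 0.05700685  0.85705574 -0.99126964]
[260 195] [309 170]
[[272.26513226 180.93050094]] [[322.548897   159.16760218]]
```

View pics/pre.png

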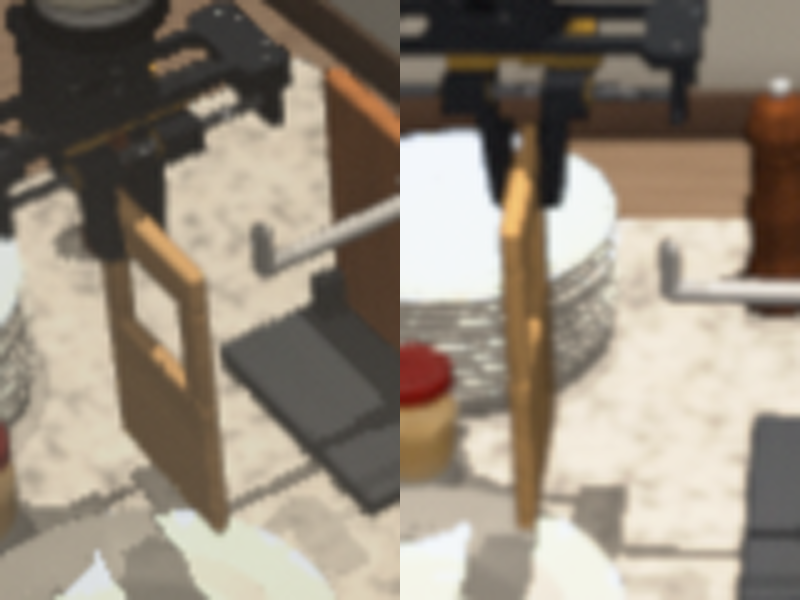

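The enlarged picture shows the board upright in the gripper. In the scene view its near top end is at (259.6,190.4), and in the side view at (292.2,155.6). The hook pin's top is at (271.6,180.6) in the scene view and (322.6,158) in the side view, which fits a tip at (520,89,222).

```bash
python3 - <<'E'
from h import *
cs,cb=cal('scene'),cal('side')
A=lambda x,y:(220+x/5,135+y/5);B=lambda x,y:(269+(x-400)/5,110+y/5)
print('tip',tri(cs,A(259,230),cb,B(669,243)))
print('top near',tri(cs,A(197,278),cb,B(515,230)),onz(cs,*A(197,278),265),onz(cb,*B(515,230),265))
print('bot near',tri(cs,A(220,529),cb,B(526,527)),onz(cs,*A(220,529),75),onz(cb,*B(526,527),75))
print('bot far scene',onz(cs,*A(124,427),75))
# opening lower edge & upper edge near corner in scene
for X in ([447,33,265],[447,33,75],[447,143,75]): print(X,(np.array(proj(cs,X)[0])-[220,135])*5,(np.array(proj(cb,X)[0])-[269,110])*5+[400,0])
E
```

```text
tip (array([520.22262471,  91.78214307, 221.02249629]), np.float64(1.7795180319580655))
top near (array([445.76368772,  34.87833846, 263.67881444]), np.float64(3.4323323481156702)) [443.54507926  31.225708   265.        ] [446.42852487  35.74884826 265.        ]
bot near (array([441.81631907,  33.67024493,  79.49140862]), np.float64(1.8015314496477413)) [443.35585316  36.53822241  75.        ] [441.46716565  40.87619693  75.        ]
bot far scene [445.98204481 143.33108869  75.        ]
[447, 33, 265] [200.65045336 273.6361896 ] [515.77483733 232.91952687]
[447, 33, 75] [228.7451588  529.63783111] [535.34288936 535.91638442]
[447, 143, 75] [125.74401842 426.567868  ] [547.25063824 417.09028209]
```

Call:
{"op": "servo_tool", "data": {
  "series": [
    [[0,0.015,-0.001,0,0,0,-1],[0,0.025,0,0,0,0,-1],[0,0.025,0,0,0,0,-1],[0,0.015,0,0,0,0,-1],[0,0,0,0,0,0,-1]]
  ]
}}

```text
time: 13.35
tool_pos: [529.4, 112.4, 234.8]
tcp_rot: [0.489, 0.512, 0.488, -0.511]
force: [0.2, 0.3, -2.8]
opening: 12.0
```

Call:
{"op": "servo_tool", "data": {
  "series": [
    [[0,0.015,0,0,0,0,-1],[0,0.015,0,0,0,0,-1],[0,0.003,0,0,0,0,-1],[0,0,0,0,0,0,-1]]
  ]
}}

```text
time: 13.75
tool_pos: [560.6, 111.0, 233.6]
tcp_rot: [-0.488, -0.511, -0.488, 0.512]
force: [-0.7, 0.1, -1.9]
opening: 11.6
```

```bash
python3 - <<'E'
from h import *
s=robot.get_state();print(s['tool_pos'],s['force'])
cs,cb=cal('scene'),cal('side');A=snap('scene');B=snap('side')
p,q=[260,180],[330,170]
f=lambda i,u:cv2.resize(i[u[1]-60:u[1]+60,u[0]-40:u[0]+40],(400,600),interpolation=cv2.INTER_CUBIC)
cv2.imwrite('pics/thr.png',np.hstack([f(A,[p[0]+25,p[1]]),f(B,q)]))
E
```

```text
[560.62613912 111.03211707 233.60771161] [-0.67995351  0.12992116 -1.9259788 ]
```

View pics/thr.png

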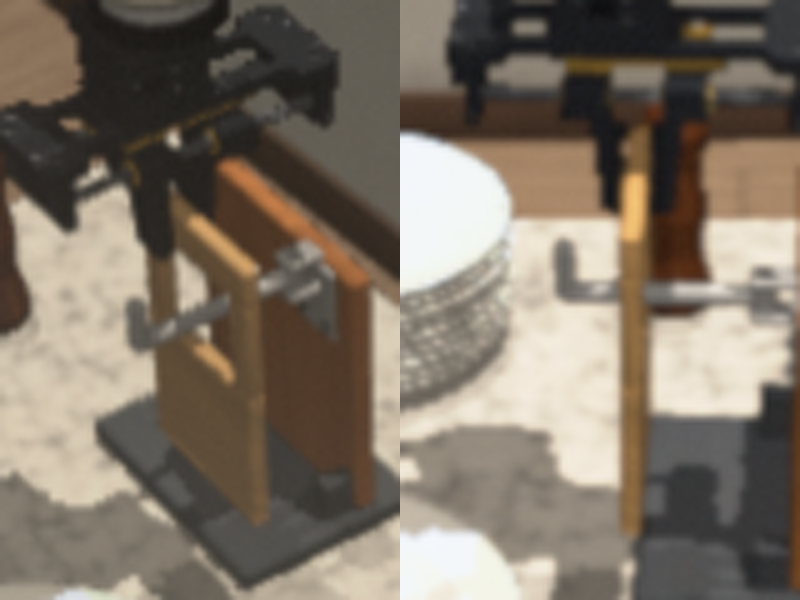

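The hook arm now passes through the opening, with the pin at scene crop (140,325) in front of the board. Next I'll lower the board.

Call:
{"op": "servo_tool", "data": {
  "series": [
    [[0.01,0,-0.003,0,0,0,-1],[0.01,0,0,0,0,0,-1],[0.01,0,0,0,0,0,-1],[0.004,0,0,0,0,0,-1],[0,0,0,0,0,0,-1]]
  ]
}}

```text
time: 14.35
tool_pos: [559.3, 113.9, 198.1]
tcp_rot: [-0.488, -0.511, -0.489, 0.512]
force: [-0.4, 0.1, -1.7]
opening: 11.6
```

Call:
{"op": "servo_tool", "data": {
  "series": [
    [[0.002,0,0,0,0,0,-1],[0.001,0,0,0,0,0,-1],[0,0,0,0,0,0,-1]]
  ]
}}

```text
time: 14.65
tool_pos: [560.6, 114.0, 197.0]
tcp_rot: [0.488, 0.512, 0.488, -0.511]
force: [-0.1, -0.7, -1.9]
opening: 11.2
```

Call:
{"op": "servo_tool", "data": {
  "series": [
    [[0.001,0,0,0,0,0,-1],[0.001,0,0,0,0,0,-1],[0,0,0,0,0,0,-1]]
  ]
}}

```text
time: 14.95
tool_pos: [560.3, 114.0, 194.6]
tcp_rot: [-0.488, -0.511, -0.488, 0.511]
force: [0.0, 0.2, -1.5]
opening: 11.1
```

Call:
{"op": "servo_tool", "data": {
  "series": [
    [[0.001,0,0,0,0,0,-1],[0.001,0,0,0,0,0,-1],[0,0,0,0,0,0,-1]]
  ]
}}

```text
time: 15.25
tool_pos: [560.5, 114.1, 194.2]
tcp_rot: [0.488, 0.512, 0.488, -0.511]
force: [-3.2, -0.4, 5.6]
opening: 11.3
```

Call:
{"op": "servo_tool", "data": {
  "series": [
    [[0,0,0,0,0,0,-0.5],[0,0,0,0,0,0,-0.3],[0,0,0,0,0,0,-0.2],[0,0,0,0,0,0,-0.1],[0,0,0,0,0,0,-0.1]]
  ]
}}

```text
time: 15.75
tool_pos: [560.3, 114.0, 192.5]
tcp_rot: [-0.488, -0.511, -0.488, 0.511]
force: [1.1, 0.0, -0.1]
opening: 39.9
```

```bash
python3 - <<'E'
from h import *
s=robot.get_state();print(s['tool_pos'],s['force'],s['opening'])
A=snap('scene');B=snap('side')
f=lambda i,u:cv2.resize(i[u[1]-60:u[1]+60,u[0]-40:u[0]+40],(400,600),interpolation=cv2.INTER_CUBIC)
cv2.imwrite('pics/rel.png',np.hstack([f(A,[285,185]),f(B,[330,170])]))
E
```

```text
[560.34095465 114.04170425 192.51561619] [ 1.09980006  0.03019647 -0.12642714] 39.869519066435274
```

View pics/rel.png

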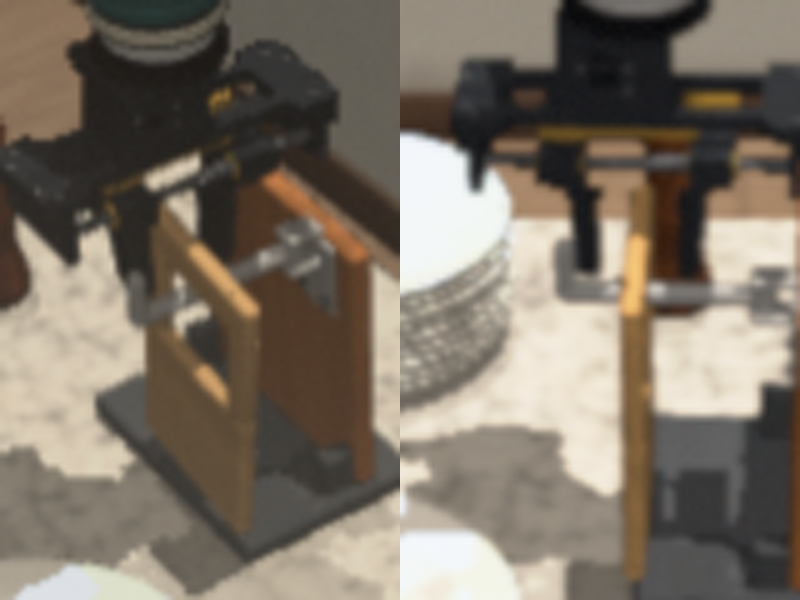

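The board hangs on the arm between pin and panel, and both fingers are clear of it. I'll withdraw straight up and let it settle.

Call:
{"op": "servo_tool", "data": {
  "series": [
    [[-0.01,0,0,0,0,0,-0.1],[-0.03,0,0,0,0,0,-0.1],[-0.04,0,0,0,0,0,-0.1],[-0.04,0,0,0,0,0,-0.1],[-0.03,0,0,0,0,0,-0.1]]
  ]
}}

```text
time: 16.35
tool_pos: [561.0, 114.1, 346.7]
tcp_rot: [0.489, 0.512, 0.488, -0.51]
force: [0.8, 0.3, -0.1]
opening: 39.8
```

Call:
{"op": "servo_tool", "data": {
  "series": [
    [[0,-0.03,-0.04,0,0,0,-0.1],[0,-0.03,-0.05,0,0,0,-0.1],[0,-0.03,-0.05,0,0,0,-0.1],[0,0,0,0,0,0,-0.1],[0,0,0,0,0,0,-0.1]]
  ]
}}

```text
time: 16.85
tool_pos: [484.4, 244.3, 343.6]
tcp_rot: [0.489, 0.511, 0.489, -0.51]
force: [0.6, -1.0, 0.8]
opening: 39.6
```

Call:
{"op": "servo_tool", "data": {
  "series": [
    [[0,0,0,0,0,0,-0.1],[0,0,0,0,0,0,-0.1],[0,0,0,0,0,0,-0.1],[0,0,0,0,0,0,-0.1],[0,0,0,0,0,0,-0.1]]
  ]
}}

```text
time: 17.35
tool_pos: [485.2, 242.8, 342.6]
tcp_rot: [-0.488, -0.512, -0.488, 0.512]
force: [0.5, 0.0, 0.4]
opening: 39.6
```

```bash
python3 - <<'E'
from h import *
s=robot.get_state();print(s['tool_pos'],s['time'])
A=snap('scene');B=snap('side')
for _ in range(8): C=snap('side')
D=cv2.absdiff(B,C)[110:250,280:420].astype(int);print('side diff over .4 s: max',D.max(),'mean',D.mean())
f=lambda i,u:cv2.resize(i[u[1]-60:u[1]+60,u[0]-40:u[0]+40],(400,600),interpolation=cv2.INTER_CUBIC)
g=lambda i:cv2.resize(i[120:440,150:440],(400,441))
cv2.imwrite('pics/fin.png',np.hstack([f(A,[285,185]),f(C,[330,170])]))
a=cv2.imread('pics/scene0.png');d=cv2.absdiff(a,A).max(2)
for n,(x,y) in dict(berry=(377,241),peach=(214,232),plain=(362,305),green=(345,381)).items(): print(n,d[y-12:y+12,x-10:x+10].mean())
E
```

```text
[485.15292358 242.79394254 342.59336163] 17.35
side diff over .4 s: max 48 mean 0.6828231292517006
berry 3.060416666666667
peach 2.95
plain 3.3916666666666666
green 3.183333333333333
```

View pics/fin.png

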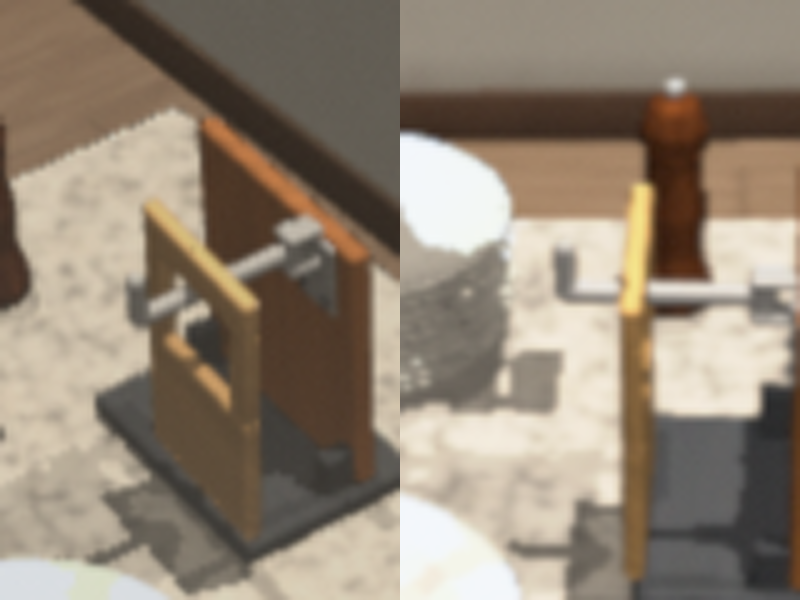

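The board hangs free between pin and panel with the gripper away, perhaps rolled by 2-3 degrees. I'll wait, then measure the roll and any motion numerically.

Call:
{"op": "servo_tool", "data": {
  "series": [
    [[0,0,0,0,0,0,-0.1],[0,0,0,0,0,0,-0.1],[0,0,0,0,0,0,-0.1],[0,0,0,0,0,0,-0.1],[0,0,0,0,0,0,-0.1]]
  ]
}}

```text
time: 18.35
tool_pos: [484.8, 243.4, 342.7]
tcp_rot: [0.488, 0.511, 0.488, -0.511]
force: [-0.4, 0.1, 0.4]
opening: 39.5
```

Call:
{"op": "servo_tool", "data": {
  "series": [
    [[0,0,0,0,0,0,-0.1],[0,0,0,0,0,0,-0.1],[0,0,0,0,0,0,-0.1],[0,0,0,0,0,0,-0.1],[0,0,0,0,0,0,-0.1]]
  ]
}}

```text
time: 18.85
tool_pos: [484.8, 243.4, 342.7]
tcp_rot: [0.488, 0.511, 0.488, -0.511]
force: [-0.1, 0.5, 0.1]
opening: 39.6
```

```bash
python3 - <<'E'
from h import *
cs,cb=cal('scene'),cal('side')
I=[snap('scene') for _ in range(14)]
m=lambda x,y:cv2.absdiff(x,y)[125:245,245:325].astype(int)
print([(m(I[0],I[k]).max(),round(m(I[0],I[k]).mean(),2)) for k in (1,3,5,7,9,11,13)])
A=lambda x,y:(245+x/5,125+y/5);B=lambda x,y:(290+(x-400)/5,110+y/5)
n,d1=tri(cs,A(250,303),cb,B(632,305));f,d2=tri(cs,A(153,207),cb,B(643,187))
b,d3=tri(cs,A(252,536),cb,B(634,574))
print('near top',n,d1,'far top',f,d2,'near bottom',b,d3)
v=f-n;print('roll deg from top',np.degrees(np.arctan2(v[2],v[1])),'from near edge',np.degrees(np.arctan2((n-b)[1],(n-b)[2])),'pitch',np.degrees(np.arctan2((n-b)[0],(n-b)[2])))
E
```

```text
[(np.int64(5), np.float64(0.6)), (np.int64(4), np.float64(0.6)), (np.int64(10), np.float64(0.61)), (np.int64(9), np.float64(0.61)), (np.int64(9), np.float64(0.6)), (np.int64(9), np.float64(0.6)), (np.int64(9), np.float64(0.6))]
near top [556.48115683  31.31005721 223.20117204] 0.4768263682948561 far top [560.88275553 131.31216962 229.9599471 ] 3.533940206001701 near bottom [555.39662632  40.89030062  40.4340001 ] 3.3273844890777244
roll deg from top 3.8665308839113117 from near edge -3.0005695515321413 pitch 0.339986066149954
```

```bash
python3 -c "
from plant import robot
print(robot.get_state()['time']); print(robot.hand_in())"
```

```text
19.55
the job is handed in; nothing more can be done
None
```

The loop board now hangs on the hook by its handle opening, and I handed the job in at 19.55 s with the gripper well clear.

- **Hook:** I pinched its upturned end and swung it out until it met its stop, where the force rose to about 27 N. The pictures then showed it pointing straight out of the panel.
- **Board:** I took the pale board with the opening from the rack, gripping its top bar off-centre, and passed the opening over the hook's upturned end. I lowered it until it touched the arm (about +5.6 N), then let go and backed away.

**Last checks:**
- The board hangs behind the upturned end, between it and the panel. Frames over the last 0.65 s differed only by noise.
- It leans sideways by about 3 to 4 degrees, because it rests roughly 5 mm off-centre. I left that uncorrected. Its front-to-back tilt is about 0.3 degrees.
- Both jars, the plain board and the green look-alike look unchanged from the first picture.

**Disagreements and limits:** The wrist camera placed things 5 to 8 mm further to +y than the fixed cameras. I aligned the board with the hook using the fixed cameras. I viewed 11 pictures, one over the budget of 10.

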